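# Draw the slide gate of the blue feed hopper

## Task

Two small feed hoppers stand on the bench. Take the blue hopper's gate by its upright blue handle and draw it straight out until it meets its end stop, so that the green ball drops into the cup below; then let go of the handle. Leave the yellow hopper's gate shut.

Things in the scene. Friction and masses are not known exactly. Their poses are not given: they have to be found in the camera images.
- blue_knob (a point): Upright round blue handle at the front of the blue hopper's gate: post 16 mm thick, 89 to 150 mm above the bench, on a 28 mm foot. This point is on its axis 135 mm above the bench, a good grip height from above, and rides with the gate. z up; the gate is drawn level along this point's -x. Shut, the hopper's centre line is 75 mm from the post along +x. The hopper's rim is 165 mm high, 89 mm wide.
- blue_gate (a joint): How far the blue hopper's gate (steel blade 44 mm wide, 77 to 81 mm above the bench) is drawn, in m: 0 shut, 0.055 at the rigid end stop. Begins at 0 to 0.006, slides with about 3 N of friction, stays where left. The hopper is fixed: base 84 x 84 mm, grey cheeks, blue collar, clear funnel with blue rim; two rods and a 60 mm stop bar stick out 91 mm behind its centre line.
- yellow_gate (a joint): The same for the yellow hopper, a twin of the blue one but for its yellow collar, rim and handle; it holds a red ball.
- green_ball_center (a point): Centre of the green ball, 24 mm across. It lies on the gate blade in the blue hopper's chute (36 mm square bore on the centre line) and falls through when the blade is drawn from under it, into the clear cup fixed below (inner diameter about 48 mm, inner floor 10 mm and rim 51 mm above the bench).

How it is judged:
By the outcome, as a careful person would: the job done as asked, in the order asked, and still so for the second after the job is handed in, with the robot touching nothing.
It also fails if it takes over 32 s, if anything falls off the work surface, if the arm or the gripper's body presses on something with over 40 N, if the wrist force passes 120 N, or if a joint passes its speed limit or range.

## Robot

A 6-joint arm with a two-finger parallel gripper is mounted at the origin on the work surface; the furniture and walls round the work are solid. World frame = base frame: x ahead of the robot, y to its left, z up, the work surface at z = 0. Lengths are in m, angles in degrees, forces in N, time in s.
With the tool pointing down it reaches from about 0.25 to 0.725 m from the base axis. Payload 9.7 kg.
Tool frame: the origin (TCP) lies between the finger pads; the fingertips stand 19 mm ahead of it and the grasp point (between the pads) is the TCP; z points along the fingers, y is the line along which they close (so a half turn about z gives the same grasp; the last joint's range is limited). The gripper opens to 85 mm and grips with 20 to 120 N. Pads are 22 mm wide; open, the fingers measure 114 mm over their backs; the gripper's body (76 mm by 85 mm) begins 54 mm behind the grasp point. The pads swing forward as they close: fully open they stand 13 mm farther back than shut.
Start: joints at [-63.656, 4.979, 10.078, 95.1, 0, 90], TCP at [0.244, -0.493, 0.25] pointing down, gripper open.
Joint ranges: [-179.16, 179.16], [-48.56, 103.87], [-65.8, 70.77], [-126.05, 130.52], [-82.76, 87.17], [-180, 180]. Speed limits (degrees/s): [127.2, 127.2, 147.25, 180, 180, 180].

## Interface

Orientations are given as [roll, pitch, yaw] about the fixed x, y, z axes, in that order (R = Rz(yaw) Ry(pitch) Rx(roll)).
In Python, from workcell import telemetry, camera, calibration, workorder gives the robot as it stands.
- The arm moves only by the tool play_rows, never from a script. Its argument "increments" is a list of rows, each a list of 3 entries, a list of its own where there are three numbers: the shift along the tool's x, y, z in mm, then the turn, a rotation vector about the tool's x, y, z in degrees, then the closure, from 0 (fully open) to 1 (shut). In form: [[[x, y, z], [ax, ay, az], jaw], ...]. A call has 1 to 20 rows; each row is the pose to reach, as a shift and turn from the pose commanded when the call began, along the tool's axes at that moment; what a row does not reach only later rows make up. A row lasts 1/10 s, in which the tool goes at most 50 mm and 8.59 degrees, less where a joint would pass 70% of its speed; a pose out of reach is approached as far as the arm can. A call with a gripper value outside its range is refused whole. The fingers move at their own pace and stop on an object; "grip_force" is the grip in N (left out, the last holds). Time passes only in rows, so rows that repeat a pose let the fingers close. It gives the time, the measured TCP pose, the force, the opening and the grip force at its end, in the units of the state.
- telemetry.get_obs(): the state, without advancing time (a new reading comes with each control period).
- camera(name): name is "scene" or "top" or "wrist"; returns (picture, depth): 420x560x3 uint8, red, green, blue; 420x560 float32, m along the optical axis (not along the pixel's ray), 0 where there is no reading.
- calibration(name): a dict with "vertical_fov" (degrees; the focal length in pixels is half the picture's height over the tangent of half this angle, whatever the lens; pixels are square), "cx", "cy" (the principal point, pixels), "rvec" (rotation vector, rad) and "tvec" (3), from world to camera coordinates, as OpenCV has them; the wrist camera has in their place "hand_eye" (4x4, takes a point from camera to tool coordinates, whose origin is the TCP and whose axes are the flange's). Camera axes: x right, y down, z forward; pixel columns grow to the right and rows downward; lengths in m; the calibration is good to about 2 mm. A picture is of the moment at which its call begins: read the wrist's pose just before it. calibration takes no time and is no camera call.
- workorder.job_done(): hands the job in; it is judged then, once.
The state is a dict: "time": time; "q": joint angles; "qd": joint speeds; "joint_efforts": joint torques, N m; "ee_pos": TCP position; "tcp_rot": TCP orientation; "wrist_force": force on the tool from outside, world axes, zero at the start; "torque": the same for the moment, N m; "opening": finger opening in m; "grasp_force": force on a finger pad.
Only numpy, scipy, OpenCV 4.12 (cv2) and the standard library are available. Lean on these libraries where they do the work, as an engineer would, in place of code of your own. Each camera call takes 0.05 s, during which the arm holds its last target. There are 200 camera calls.

## Working session

There is one attempt and no reset: what is moved stays moved. The work goes in short steps, Python scripts to look and compute and a tool call to move; the robot and the scene stay as the last step left them, time stands still between calls to the robot, and variables do not carry over. Pictures are saved under pics/ and viewed, at most 10 in all, crops included, and the job is handed in when it is done.

Besides the shell and the picture viewer there is one more tool, called after "Emit:" as name([rows], argument=value, ...), one row to a line, values as JSON. play_rows: Moves the arm, as the interface text tells. Its arguments: {"type":"object","properties":{"increments":{"type":"array"},"grip_force":{"type":"number"}},"required":["increments"]}

```bash
mkdir -p pics; cat > h.py <<'E'
import numpy as np, cv2
from workcell import telemetry, camera, calibration, workorder
def K(c):
    f=210/np.tan(np.radians(c["vertical_fov"]/2)); return f
def world(name,d):
    c=calibration(name); f=K(c); R=cv2.Rodrigues(np.array(c["rvec"],float))[0]; t=np.array(c["tvec"],float)
    v,u=np.mgrid[0:d.shape[0],0:d.shape[1]]
    P=np.dstack([(u-c["cx"])/f*d,(v-c["cy"])/f*d,d])
    return (P-t)@R
E
python3 - <<'E'
from h import *
for n in("scene","top"):
    p,d=camera(n); cv2.imwrite(f"pics/{n}.png",p[:,:,::-1]); np.save(n+"_d.npy",d); np.save(n+".npy",p)
    W=world(n,d); h=cv2.cvtColor(p,cv2.COLOR_RGB2HSV); print(n,calibration(n))
    for nm,lo,hi in(("blue",100,125),("yellow",20,35),("green",45,80)):
        m=((h[...,0]>=lo)&(h[...,0]<=hi)&(h[...,1]>120)&(h[...,2]>60)).astype(np.uint8)
        k,l,s,c=cv2.connectedComponentsWithStats(m)
        for i in range(1,k):
            if s[i,4]>25:
                q=W[(l==i)&(d>0)]; print(nm,s[i],c[i].round(1),np.median(q,0).round(3) if len(q) else 0,q.max(0).round(3) if len(q) else 0)
print(telemetry.get_obs())
E
```

```text
scene {'vertical_fov': 54.321886523896076, 'cx': 267.0817191669645, 'cy': 208.48694108817273, 'rvec': array([ 0.75934914, -2.27349517,  1.44141524]), 'tvec': array([0.44891578, 0.23048337, 0.65992573])}
blue [  8 138  13   6  68] [ 13.8 140.5] [1.48  0.134 0.131] [1.5   0.153 0.141]
blue [281 165  38  15 183] [300.1 172.6] [ 0.533 -0.088  0.162] [ 0.745 -0.05   0.165]
blue [280 188  38  33 504] [301.4 203.7] [ 0.496 -0.049  0.098] [ 0.588 -0.028  0.153]
blue [285 212  10   5  39] [288.8 213.8] [ 0.539 -0.052  0.069] [ 0.546 -0.045  0.076]
blue [340 225  17  12 167] [347.8 230.6] [ 0.44  -0.175  0.005] [ 0.47  -0.148  0.014]
yellow [ 26  98  27  23 395] [ 40.2 108.1] [ 1.54  -0.     0.206] [1.659 0.246 0.321]
yellow [  0 100  25  26 452] [  9.4 113.2] [1.534 0.107 0.207] [1.745 0.125 0.229]
yellow [207 144  18   5  51] [215.5 145.9] [ 0.981 -0.271  0.104] [ 0.998 -0.246  0.106]
yellow [195 214  52  27 402] [220.7 228.2] [0.491 0.226 0.163] [0.543 0.259 0.166]
yellow [ 200  247   47   50 1067] [224.  269.4] [0.461 0.254 0.099] [0.667 0.281 0.154]
yellow [238 275   9   7  50] [242.3 277
[... 1683 characters left out ...]
01] [ 0.553 -0.085  0.107]
{'time': 0.1, 'q': array([-6.36555818e+01,  5.00820002e+00,  1.00385057e+01,  9.51007026e+01,
        8.91248016e-04,  9.00018556e+01]), 'qd': array([-0.00531782, -0.10410334,  0.02641934, -0.01795671,  0.06347068,
       -0.04387001]), 'joint_efforts': array([-1.16210776e-03, -5.21562874e+01,  4.65653515e+01,  1.59806729e-02,
       -6.67211020e-05,  5.75319888e-06]), 'ee_pos': array([ 0.24398912, -0.49270312,  0.24964718]), 'tcp_rot': array([-1.79929603e+02, -8.88967502e-04,  2.63425615e+01]), 'wrist_force': array([-0.96824047,  0.90803944, -0.35280268]), 'torque': array([ 0.00178995, -0.01981206,  0.01520714]), 'grasp_force': 0.0, 'opening': 0.08512161331902987}
```

View pics/scene.png

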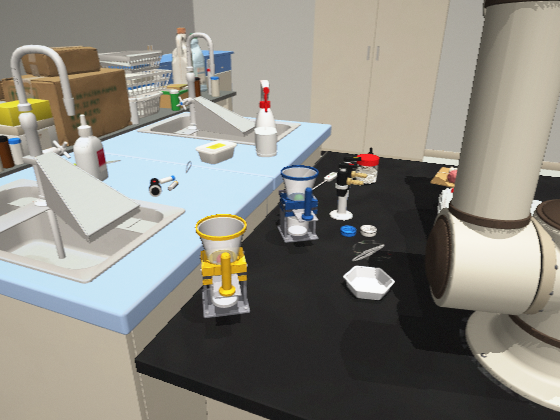

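View pics/top.png

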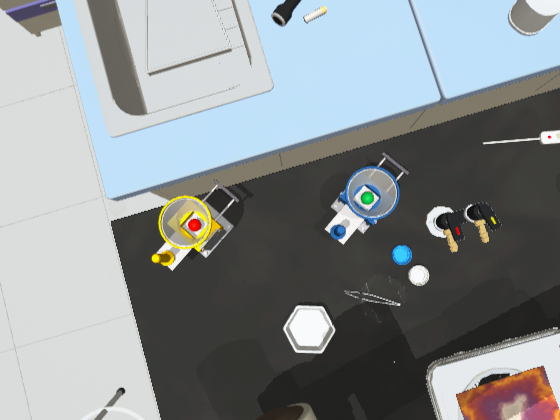

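The scene view shows the blue hopper near (298,200) and the yellow one near (222,260). In the top view the blue post is at (337,231), the green ball at (367,198), the stop bar at (393,164), and a screwdriver-like stand is at (440,220), clear of the blue handle. Next I measure the post and the gate axis more precisely.

```bash
cat >> h.py <<'E'
def ray(name,u,v,z):
    c=calibration(name); f=K(c); R=cv2.Rodrigues(np.array(c["rvec"],float))[0]; t=np.array(c["tvec"],float)
    o=-R.T@t; r=R.T@np.array([(u-c["cx"])/f,(v-c["cy"])/f,1]); return o+r*(z-o[2])/r[2]
def circ(q):
    A=np.c_[2*q[:,:2],np.ones(len(q))]; s=np.linalg.lstsq(A,(q[:,:2]**2).sum(1),rcond=None)[0]
    return s[:2],np.sqrt(s[2]+s[:2]@s[:2])
E
python3 - <<'E'
from h import *
for n in("top","scene"):
    p=np.load(n+".npy");d=np.load(n+"_d.npy");W=world(n,d);h=cv2.cvtColor(p,cv2.COLOR_RGB2HSV)
    b=(h[...,0]>=98)&(h[...,0]<=128)&(h[...,1]>100)&(h[...,2]>40)&(d>0)
    near=np.hypot(W[...,0]-.485,W[...,1]+.041)<.025
    q=W[b&near&(W[...,2]>.143)]; print(n,"post top",len(q),q.mean(0).round(4),q.min(0).round(4),q.max(0).round(4))
    q=W[b&near&(W[...,2]>.10)&(W[...,2]<.14)]; print(" post side",len(q),q.mean(0).round(4) if len(q) else 0)
    q=W[b&(abs(W[...,2]-.164)<.006)&(np.hypot(W[...,0]-.543,W[...,1]+.095)<.06)]; print(" rim",len(q),circ(q),q[:,2].mean())
    g=(h[...,0]>45)&(h[...,0]<80)&(h[...,1]>120)&(np.hypot(W[...,0]-.543,W[...,1]+.095)<.03)
    if g.any(): v,u=np.nonzero(g); print(" ball",ray(n,u.mean(),v.mean(),.093))
    m=(b&near&(W[...,2]>.143)).astype(np.uint8); v,u=np.nonzero(m); print(" posttop ray",ray(n,u.mean(),v.mean(),.15),(u.mean(),v.mean()))
p=np.load("top.npy")[150:260,300:420]; cv2.imwrite("pics/c.png",cv2.resize(p[:,:,::-1],None,fx=5,fy=5,interpolation=cv2.INTER_NEAREST))
E
```

```text
top post top 69 [ 0.4837 -0.0418  0.1517] [ 0.4771 -0.0485  0.1456] [ 0.4906 -0.035   0.1558]
 post side 17 [ 0.4807 -0.0375  0.1197]
 rim 347 (array([ 0.54278078, -0.09441234]), np.float64(0.042528151114039583)) 0.16444033282500312
 ball [ 0.54372089 -0.09630406  0.093     ]
 posttop ray [ 0.48382759 -0.0419903   0.15      ] (np.float64(340.2173913043478), np.float64(229.9855072463768))
scene post top 39 [ 0.4788 -0.0394  0.1484] [ 0.4727 -0.0467  0.1434] [ 0.4865 -0.0336  0.1533]
 post side 115 [ 0.4784 -0.0378  0.1202]
 rim 189 (array([ 0.53913624, -0.09405996]), np.float64(0.042628644817910746)) 0.16209260083176977
 posttop ray [ 0.47692095 -0.03618933  0.15      ] (np.float64(308.64102564102564), np.float64(190.46153846153845))
```

View pics/c.png

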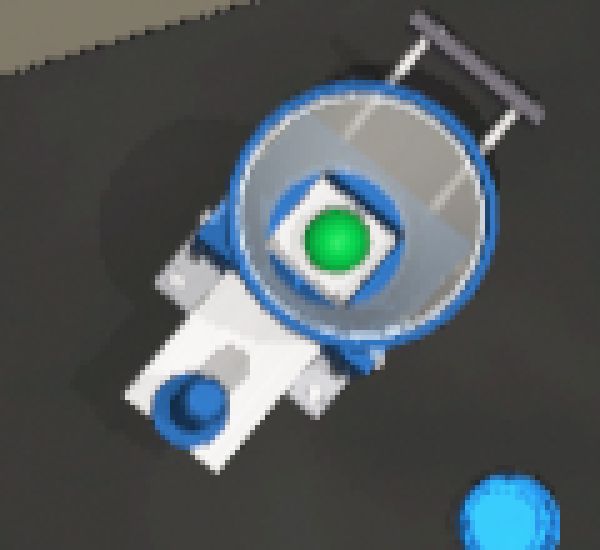

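The crop shows the post top at about crop pixel (205,398), the ball centred in the chute, and the blade pointing down-left. The stop bar runs from (415,20) to (540,115) in the crop, perpendicular to the gate. The post is at about (0.4835, -0.0415) and the rim centre at (0.5425, -0.094). That is 79 mm apart with yaw about -42°, which fits the given 75 to 81 mm. I'll move above the post and look with the wrist camera.

Emit:
play_rows([
  [[40,-29,0],[0,0,-8],0.3],
  [[75,-54,0],[0,0,-16],0.3],
  [[110,-79,2],[0,0,-24],0.3],
  [[145,-104,5],[0,0,-32],0.3],
  [[180,-129,8],[0,0,-40],0.3],
  [[215,-154,10],[0,0,-48],0.3],
  [[250,-180,14],[0,0,-56],0.3],
  [[285,-205,18],[0,0,-64],0.3],
  [[320,-230,20],[0,0,-72],0.3],
  [[355,-255,20],[0,0,-80],0.3],
  [[385,-277,20],[0,0,-88],0.3],
  [[405,-291,20],[0,0,-96],0.3],
  [[415,-298,20],[0,0,-104],0.3],
  [[415,-298,20],[0,0,-112],0.3],
  [[415,-298,20],[0,0,-112],0.3],
  [[415,-298,20],[0,0,-112],0.3],
])

```text
time: 1.7
ee_pos: [0.4836, -0.0418, 0.2301]
tcp_rot: [-180.0, -0.0, 138.1]
wrist_force: [-0.0, 0.3, -1.0]
opening: 0.0597
grasp_force: 0.0
```

```bash
python3 - <<'E'
from h import *
o=telemetry.get_obs(); p,d=camera("wrist"); c=calibration("wrist"); print(c,o["time"],o["ee_pos"],o["tcp_rot"],o["q"],o["wrist_force"])
cv2.imwrite("pics/w.png",p[:,:,::-1])
from scipy.spatial.transform import Rotation as Ro
R=Ro.from_euler("xyz",o["tcp_rot"],degrees=True).as_matrix(); H=np.array(c["hand_eye"]); f=K(c)
v,u=np.mgrid[0:420,0:560]; P=np.dstack([(u-c["cx"])/f*d,(v-c["cy"])/f*d,d])
W=(P@H[:3,:3].T+H[:3,3])@R.T+o["ee_pos"]; h=cv2.cvtColor(p,cv2.COLOR_RGB2HSV)
b=(h[...,0]>=98)&(h[...,0]<=128)&(h[...,1]>100)&(h[...,2]>40)&(d>0)
near=np.hypot(W[...,0]-.483,W[...,1]+.041)<.022
q=W[b&near&(W[...,2]>.143)]; print("post top",len(q),q.mean(0) if len(q) else 0, circ(q) if len(q) else 0,q.min(0),q.max(0))
q=W[b&(abs(W[...,2]-.164)<.006)&(np.hypot(W[...,0]-.543,W[...,1]+.095)<.06)]; print("rim",len(q),circ(q) if len(q) else 0)
q=W[(abs(W[...,2]-.081)<.003)&(np.hypot(W[...,0]-.483,W[...,1]+.041)<.05)&(d>0)]; print("blade",len(q))
if len(q)>50: print(cv2.minAreaRect(q[:,:2].astype(np.float32)*1000))
a=[ray("top",383,154,.08),ray("top",408,173,.08)]; e=a[1]-a[0]; print("bar",a,np.hypot(*e[:2]),np.degrees(np.arctan2(e[1],e[0])))
E
```

```text
{'vertical_fov': 71.29788941194747, 'cx': 286.2332802283884, 'cy': 210.43266314250795, 'hand_eye': array([[ 1.39416336e-04, -9.46484286e-01, -3.22749866e-01,
         8.25925718e-02],
       [ 9.99999929e-01,  1.93413302e-05,  3.75244342e-04,
        -7.65513556e-05],
       [-3.48920461e-04, -3.22749896e-01,  9.46484222e-01,
        -1.25080577e-01],
       [ 0.00000000e+00,  0.00000000e+00,  0.00000000e+00,
         1.00000000e+00]])} 1.7 [ 0.48360085 -0.0417559   0.23005194] [-1.79982196e+02 -1.85727439e-02  1.38102662e+02] [-4.93321693e+00 -4.20936079e+00 -1.41103022e+00  9.28238760e+01
 -3.05728931e-03  3.69641192e+01] [-0.04333339  0.34733391 -0.99949318]
post top 333 [ 0.48163284 -0.04094057  0.15639369] (array([ 0.48194703, -0.04124244]), np.float64(0.00520781241280014)) [ 0.47187165 -0.04851054  0.1431672 ] [ 0.48948711 -0.03140652  0.28834303]
rim 1567 (array([ 0.54138509, -0.09393198]), np.float64(0.042371340735919825))
blade 1394
((497.272705078125, -54.342735290527344), (43.892826080322266, 60.658756256103516), 47.590476989746094)
bar [array([ 0.6247664 , -0.13051011,  0.08      ]), array([ 0.58828337, -0.17405061,  0.08      ])] 0.056804810661926566 -129.95998549177042
```

View pics/w.png

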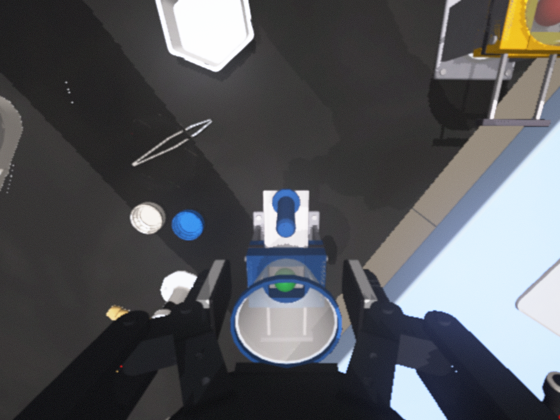

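The wrist view shows the post in line with the tool, running from (285,200) to (286,230), with clear space on both sides for the fingers. The blade is square to the tool, the rim is below, and the green ball shows at (285,283). The post lies 1 to 1.6 mm along tool +x, and its yaw agrees to within 1°. I'll descend and grip.

Emit:
play_rows([
  [[1,0,15],[0,0,0],0.3],
  [[1,0,40],[0,0,0],0.3],
  [[1,0,65],[0,0,0],0.3],
  [[1,0,85],[0,0,0],0.3],
  [[1,0,95],[0,0,0],0.3],
  [[1,0,95],[0,0,0],0.3],
  [[1,0,95],[0,0,0],0.6],
  [[1,0,95],[0,0,0],0.8],
  [[1,0,95],[0,0,0],1],
  [[1,0,95],[0,0,0],1],
  [[1,0,95],[0,0,0],1],
  [[1,0,95],[0,0,0],1],
  [[1,0,95],[0,0,0],1],
], grip_force=35)

```text
time: 3.05
ee_pos: [0.4828, -0.0418, 0.1364]
tcp_rot: [-179.9, 0.1, 138.3]
wrist_force: [-4.4, -4.9, 5.3]
opening: 0.0151
grasp_force: 34.4
```

Emit:
play_rows([
  [[2,-0.5,0],[0,0,0],1],
  [[6,-0.5,0],[0,0,0],1],
  [[11,-0.5,0],[0,0,0],1],
  [[16,-0.5,0],[0,0,0],1],
  [[21,-0.5,0],[0,0,0],1],
  [[26,-0.5,0],[0,0,0],1],
  [[31,-0.5,0],[0,0,0],1],
  [[36,-0.5,0],[0,0,0],1],
  [[40,-0.5,0],[0,0,0],1],
  [[43,-0.5,0],[0,0,0],1],
  [[45,-0.5,0],[0,0,0],1],
  [[46,-0.5,0],[0,0,0],1],
  [[46,-0.5,0],[0,0,0],1],
])

```text
time: 4.35
ee_pos: [0.4484, -0.0113, 0.1364]
tcp_rot: [-180.0, 0.1, 138.3]
wrist_force: [-2.0, -4.7, 6.7]
opening: 0.0149
grasp_force: 34.4
```

Emit:
play_rows([
  [[1,0,0],[0,0,0],1],
  [[2,0,0],[0,0,0],1],
  [[3,0,0],[0,0,0],1],
  [[4,0,0],[0,0,0],1],
  [[4,0,0],[0,0,0],1],
])

```text
time: 4.85
ee_pos: [0.4455, -0.0087, 0.1364]
tcp_rot: [-180.0, 0.1, 138.3]
wrist_force: [-3.3, -5.5, 5.7]
opening: 0.0148
grasp_force: 34.4
```

Emit:
play_rows([
  [[1,0,0],[0,0,0],1],
  [[2,0,0],[0,0,0],1],
  [[2,0,0],[0,0,0],1],
])

```text
time: 5.15
ee_pos: [0.4441, -0.0075, 0.1364]
tcp_rot: [-180.0, 0.1, 138.3]
wrist_force: [-0.7, -6.3, 5.8]
opening: 0.0148
grasp_force: 34.4
```

Emit:
play_rows([
  [[1,0,0],[0,0,0],1],
  [[2,0,0],[0,0,0],1],
  [[2,0,0],[0,0,0],1],
])

```text
time: 5.45
ee_pos: [0.444, -0.0073, 0.1364]
tcp_rot: [-180.0, 0.4, 138.3]
wrist_force: [6.1, -14.9, -0.4]
opening: 0.015
grasp_force: 34.2
```

The force along the draw has risen to about 15 N and the TCP has stalled after 52 mm of travel, so the gate is on its stop. I'll check the ball before letting go.

```bash
python3 - <<'E'
from h import *
p,d=camera("top"); s,_=camera("scene")
a=cv2.resize(p[140:260,290:420],(520,480)); b=cv2.resize(s[150:260,250:350],(270,297))
o=np.zeros((480,790,3),np.uint8); o[:,:520]=a; o[:297,520:]=b; cv2.imwrite("pics/v.png",o[:,:,::-1])
E
```

```text
(no output)
```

View pics/v.png

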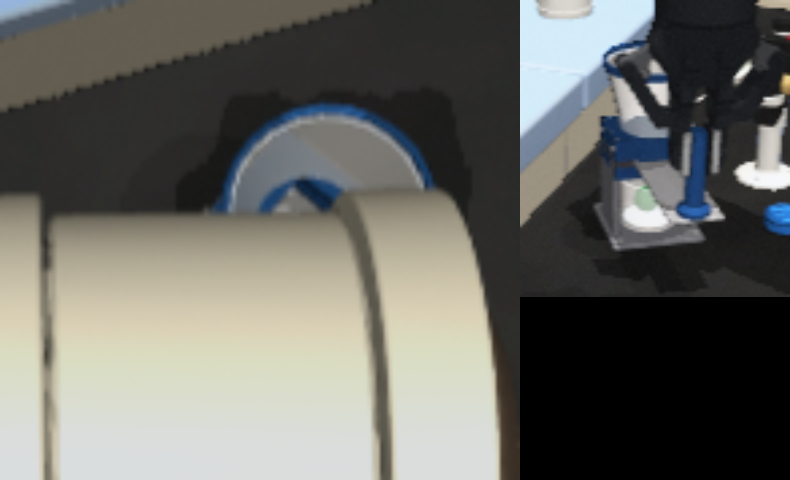

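The scene crop shows the green ball lying in the cup at crop pixel (645,200), and the stop bar has come in. I'll open the fingers and lift clear.

Emit:
play_rows([
  [[0,0,0],[0,0,0],0.7],
  [[0,0,0],[0,0,0],0.4],
  [[0,0,0],[0,0,0],0.3],
  [[0,0,0],[0,0,0],0.3],
  [[0,0,0],[0,0,0],0.3],
  [[0,0,-10],[0,0,0],0.3],
  [[0,0,-30],[0,0,0],0.3],
  [[0,0,-55],[0,0,0],0.3],
  [[0,0,-80],[0,0,0],0.3],
  [[0,0,-100],[0,0,0],0.3],
  [[40,0,-110],[0,0,0],0.3],
  [[80,0,-115],[0,0,0],0.3],
  [[100,0,-115],[0,0,0],0.3],
  [[100,0,-115],[0,0,0],0.3],
  [[100,0,-115],[0,0,0],0.3],
])

```text
time: 7.05
ee_pos: [0.3677, 0.0612, 0.251]
tcp_rot: [179.9, 0.1, 138.4]
wrist_force: [-0.0, -0.5, -1.0]
opening: 0.0598
grasp_force: 0.0
```

```bash
python3 - <<'E'
from h import *
s,d=camera("scene");W=world("scene",d);h=cv2.cvtColor(s,cv2.COLOR_RGB2HSV)
b=(h[...,0]>=98)&(h[...,0]<=128)&(h[...,1]>100)&(h[...,2]>40)&(d>0)
q=W[b&(np.hypot(W[...,0]-.443,W[...,1]+.006)<.03)&(W[...,2]>.1)]; print(len(q),q.mean(0))
cv2.imwrite("pics/f.png",cv2.resize(s[130:310,180:380],(800,600))[:,:,::-1]); print(telemetry.get_obs()["time"])
E
```

```text
177 [ 0.44006151 -0.00382876  0.1288506 ]
7.1
```

View pics/f.png

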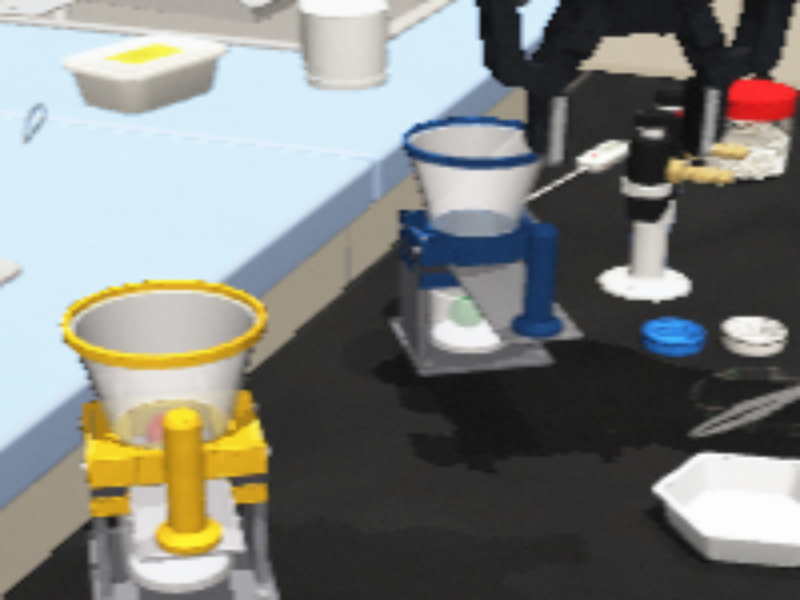

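The final picture shows the blue gate fully out, the green ball in the cup at (465,310) and the gripper clear. The yellow gate is untouched, with its red ball still held at (160,430).

```bash
python3 -c "
from workcell import workorder; print(workorder.job_done())"
```

```text
the job is handed in; nothing more can be done
None
```

The blue gate is drawn out to its end stop, the green ball is in the cup, the handle is released with the arm clear, the yellow gate was left shut, and the job was handed in at about 7 s.

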